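Pin the tea caddy's sliding trays with its carrying post

ROBOT

A 7-joint arm with a two-finger parallel gripper is mounted at the origin on the work surface. World frame = base frame: x ahead of the robot, y to its left, z up, the work surface at z = 0. Lengths are in m, angles in degrees, forces in N, time in s.
With the tool pointing down it reaches from about 0.425 to 0.875 m from the base axis. Payload 4.7 kg.
Tool frame: the origin (TCP) lies on the centre line of the jaws, within the pads' length; the fingertips stand env.nose_length ahead of it and the grasp point (between the pads) lies 8 mm behind it (env.nose_length is the distance from the TCP to the fingertips, in m); y points along the fingers, z is the direction in which the jaws open and shut, and the axes are right-handed (so a half turn about y gives the same grasp; the last joint's range is limited). The gripper opens to 87 mm and grips with 3 to 60 N. Pads are 19 mm wide; open, the fingers measure 117 mm over their backs; the gripper's body (75 mm by 190 mm) begins 51 mm behind the grasp point.
Start: joints at [0.808, 18.392, -4.016, 83.108, 1.295, 78.541, -3.26], TCP at [0.65, -0, 0.234] pointing down, gripper open.
Joint ranges: [-163.93, 163.93], [-17.29, 119.83], [-79.2, 71.16], [3.27, 140.29], [-89.18, 269.18], [5.43, 117.66], [-154.24, 154.24]. Speed limits (degrees/s): [147.25, 147.25, 180, 180, 180, 180, 180].

INTERFACE

Orientations are given as [roll, pitch, yaw] about the fixed x, y, z axes, in that order (R = Rz(yaw) Ry(pitch) Rx(roll)).
In Python, from cell import env, read_camera, camera_info, job, models gives the robot as it stands.
- The arm moves only by the tool move_arm, never from a script. Its argument "moves" is a list of rows, each a list of 6 numbers: the shift along the tool's x, y, z in mm, then the turn, a rotation vector about the tool's x, y, z in degrees. In form: [[x, y, z, ax, ay, az], ...]. A call has 1 to 20 rows; each row is the pose to reach, as a shift and turn from the pose commanded when the call began, along the tool's axes at that moment; what a row does not reach only later rows make up. A row lasts 1/12 s, in which the tool goes at most 41.7 mm and 7.16 degrees, less where a joint would pass 70% of its speed; a pose out of reach is approached as far as the arm can. A call with a gripper value outside its range is refused whole. "claw" is the finger opening in mm, from 0 to 87, set as the call begins (left out, the last holds). The fingers move at their own pace and stop on an object; "newtons" is the grip in N (left out, the last holds). Time passes only in rows, so rows that repeat a pose let the fingers close. It gives the time, the measured TCP pose, the force and the opening at its end, in the units of the state.
- env.get_obs(): the state, without advancing time (a new reading comes with each control period).
- read_camera(name): name is "scene" or "side" or "wrist"; returns (picture, depth): 400x640x3 uint8, red, green, blue; 400x640 float32, m along the optical axis (not along the pixel's ray), 0 where there is no reading.
- camera_info(name): a dict with "fx", "fy", "cx", "cy" (pixels), "R" (3x3) and "t" (3): a world point X has camera coordinates R X + t. Camera axes: x right, y down, z forward; pixel columns grow to the right and rows downward; lengths in m; the calibration is good to about 2 mm. A picture is of the moment at which its call begins: read the wrist's pose just before it. camera_info takes no time and is no camera call; for the wrist camera it gives the pose at the moment of the call.
- job.sign_off(): hands the job in, once; it reports no verdict.
Trained networks look in the newest picture that a camera, given by its name, has taken for a name from the list of things; names that differ only in an ending like _2 or _b are one class to them, and where a whole thing is asked for, a point or a joint stands for the part that bears it (a point fixed in the world has none). Each returns a list of dicts, best first, with "score" (0 to 1); they miss things now and then, are a little off and sometimes report something else, mostly with a low value. They report only what shows in the picture. A call takes as long as a camera call. They do not tell look-alikes from the thing itself.
- models.spot_in(target, camera): "point" ([x, y, z] in m, in world coordinates, good to about 4 mm: the middle of the surface that is visible of it).
- models.cut_out(target, camera): "mask" (400x640 bool, what is visible of it).
The state is a dict: "time_s": time; "qpos": joint angles; "joint_velocities": joint speeds; "effort": joint torques, N m; "tool_pos": TCP position; "tool_rot": TCP orientation; "force": force on the tool from outside, world axes, zero at the start; "wrist_torque": the same for the moment, N m; "grip_width": finger opening in m.
Only numpy, scipy, OpenCV 4.12 (cv2) and the standard library are available. Lean on these libraries where they do the work, as an engineer would, in place of code of your own. Each camera call takes 0.05 s, during which the arm holds its last target.

TASK

Make the wooden tea caddy ready to carry: take its carrying post (steel rod with a square wooden grip) out of the rest block and thread it straight down through the hole in the upper tray, then through the hole in the lower tray, until it stands fully home in the foot socket, and let go. The two trays have slid off centre on their rails by an unknown amount, so feel for each hole gently: the post must never be forced against the caddy (stay under 30 N), and leave the bowl, mug and can alone.

Things in the scene. Friction and masses are not known exactly. Their poses are not given: they have to be found in the camera images.
- post_grip (a point): Centre of the square wooden grip, 24 x 24 x 50 mm tall, of the loose post (about 140 g); grip sides along this point's x and y. A 12 mm steel rod runs down from it; the post's tip is 131 mm below this point (-z). At the start it stands upright, turned any way, in the rest block with its tip 10 mm above the table. With the post home this point is 149 mm above the table.
- post_tip (a point): Centre of the flat lower end of the post's rod; z points up along the post to its grip. The rod is polished (friction about 0.25); its last 3 mm taper from 12 to 8 mm diameter. It is 35 mm deep in the rest block at the start.
- rest: Light wooden block 85 x 85 x 45 mm, fixed, origin at the centre of its underside; a 16 mm hole 35 mm deep in its top centre holds the post.
- caddy: Wooden caddy, fixed to the table, 220 mm (x) by 176 mm (y), 112 mm high; origin at the centre of its underside, z up. Two trays, one above the other, each slide by themselves along the caddy's x on side rails and stay where left; about 3 N sideways moves one (more when fast). A tray's 14 mm hole starts anywhere from x = -13 to +13 mm, always y = 0; this is not measured.
- upper_mid (a point): Fixed point on the caddy's axis (x = y = 0), level with the upper tray's top face, 104 mm above the table; it does not follow the tray. Upper tray: 200 x 150 x 8 mm, rim 10 mm high, one 14 mm through hole at its own centre, stops at 14 mm either way; two dishes 12 mm high fixed near opposite corners. Axes as the caddy's.
- lower_mid (a point): The same for the lower tray: fixed point on the caddy's axis, level with that tray's top face, 64 mm above the table. Lower tray: 200 x 150 x 8 mm, one 14 mm through hole at its own centre, stops at 14 mm either way; two flat boxes fixed at its ends. Axes as the caddy's.
- foot_floor (a point): Centre of the floor of the fixed foot socket, 18 mm above the table, on the caddy's axis (x = y = 0). Its 14 mm wide hole opens at 32 mm above the table in the top of a 60 x 60 mm block. Axes as the caddy's.
- bowl: White bowl, 120 mm wide, 60 mm high, loose, origin under its centre; leave alone.
- mug: Blue mug, 80 mm wide, 90 mm high, loose, origin under its centre; leave alone.
- can: Plain metal can, 66 mm wide, 115 mm high, loose, origin under its centre; leave alone.
Not all that is in view belongs to the job. There is more than one size of the part that bears post_grip; the job needs the larger.

How it is judged (in metres and radians):
On the way, in this order (a step that is already met when the one before it is completed fails the run):
1. the post's tip is through the upper tray's hole (z of post_tip in the frame of caddy below 0.093 m and y of post_tip in the frame of caddy between -0.008 and 0.008 m and x of post_tip in the frame of caddy between -0.022 and 0.022 m and angle between post_tip's own z axis and vertical below 0.25 rad).
2. the post's tip is through the lower tray's hole (z of post_tip in the frame of caddy below 0.053 m and y of post_tip in the frame of caddy between -0.008 and 0.008 m and x of post_tip in the frame of caddy between -0.022 and 0.022 m and angle between post_tip's own z axis and vertical below 0.25 rad).
At the end, for the whole second after the job is handed in: The post stands upright (within 0.08 rad) through both trays, its tip within 4 mm of the foot socket's axis and within 3 mm of the socket's floor, at rest and released (horizontal distance between post_tip and foot_floor below 0.004 m and z of post_tip in the frame of foot_floor below 0.003 m and angle between post_tip's own z axis and vertical below 0.08 rad and linear speed of post below 0.02 m/s); the robot touches nothing.
It fails at once if the post is pressed against the caddy or its trays with more than 30 N (contact force between post and caddy above 30 N).
It fails at once if the bowl is moved more than 30 mm (distance of bowl from where it was at the start of the episode above 0.03 m).
It fails at once if the mug is moved more than 30 mm (distance of mug from where it was at the start of the episode above 0.03 m).
It fails at once if the can is moved more than 30 mm (distance of can from where it was at the start of the episode above 0.03 m).
It also fails if it takes over 72 s, if anything falls off the work surface, if the arm or the gripper's body presses on something with over 40 N, if the wrist force passes 120 N, or if a joint passes its speed limit or range.

## Working session

There is one attempt and no reset: what is moved stays moved. The work goes in short steps, Python scripts to look and compute and a tool call to move; the robot and the scene stay as the last step left them, time stands still between calls to the robot, and variables do not carry over. Pictures are saved under pics/ and viewed, and the job is handed in when it is done.

Besides the shell and the picture viewer there is one more tool, called after "Request:" by a JSON object that holds its "method" and its "body", one argument or row to a line. move_arm: Moves the arm, as the interface text tells. Its arguments: {"type":"object","properties":{"moves":{"type":"array","items":{"type":"array","items":{"type":"number"}}},"claw":{"type":"number"},"newtons":{"type":"number"}},"required":["moves"]}

```bash
ls; mkdir -p pics; python3 - <<'E'
from cell import env, read_camera, camera_info, job, models
import cv2
for n in ["scene","side","wrist"]:
    p,d=read_camera(n); cv2.imwrite(f"pics/{n}0.png",p[:,:,::-1])
    for t in ["post_grip","rest","caddy"]:
        for r in models.spot_in(t,n)[:4]: print(n,t,[round(x,4) for x in r["point"]],round(r["score"],2))
o=env.get_obs(); print(o["time_s"],o["tool_pos"],o["tool_rot"],o["force"],o["grip_width"],env.nose_length)
E
```

```text
pics
scene post_grip [0.5454, -0.1769, 0.136] 0.6
scene rest [0.5559, -0.1872, 0.0452] 0.86
scene caddy [0.5977, 0.1486, 0.0711] 0.8
side post_grip [0.5366, -0.179, 0.138] 0.8
side post_grip [0.437, -0.1726, 0.0904] 0.69
side rest [0.5309, -0.1882, 0.0458] 0.77
side caddy [0.5221, 0.1119, 0.1087] 0.92
wrist rest [0.5592, -0.1873, 0.048] 0.89
wrist caddy [0.5465, 0.1222, 0.1029] 0.8
0.6 [ 6.49997138e-01 -4.88793407e-06  2.33558225e-01] [-8.99985177e+01 -5.24299738e-04 -8.99974726e+01] [-0.77728379  0.65546149 -0.3964242 ] 0.08676990986810328 0.011
```

View pics/scene0.png

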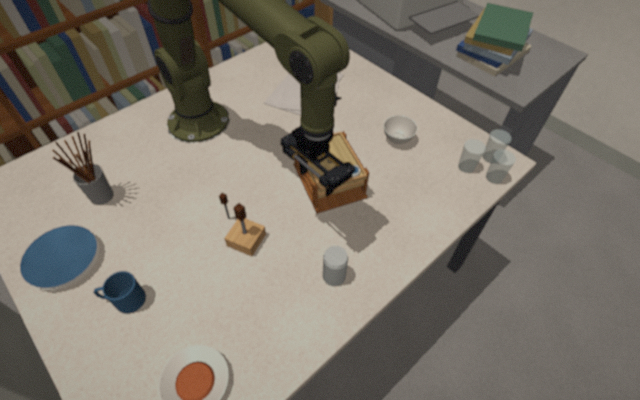

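View pics/side0.png

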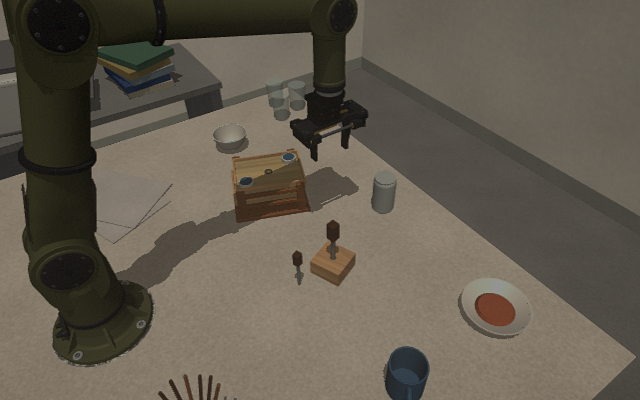

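View pics/wrist0.png

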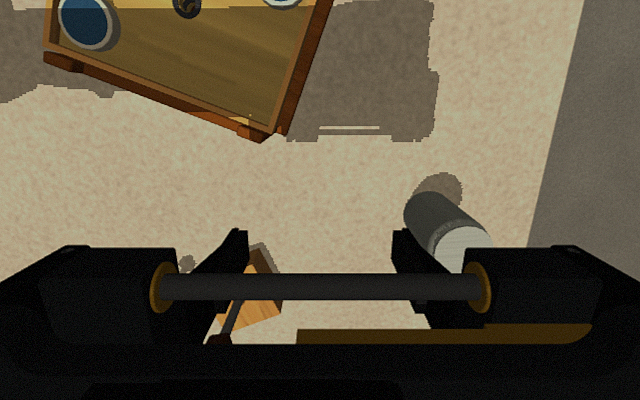

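```bash
cat > h.py <<'E'
from cell import env, read_camera, camera_info, job, models
import cv2, numpy as np
def cloud(d,ci):
    v,u=np.indices(d.shape); z=d
    C=np.stack([(u-ci["cx"])/ci["fx"]*z,(v-ci["cy"])/ci["fy"]*z,z],-1)
    W=(C-np.array(ci["t"]))@np.array(ci["R"])
    W[d<=0]=np.nan
    return W
def proj(X,ci):
    c=np.array(ci["R"])@np.array(X)+np.array(ci["t"]); return c[0]/c[2]*ci["fx"]+ci["cx"],c[1]/c[2]*ci["fy"]+ci["cy"]
E
python3 - <<'E'
from h import *
out=[]
for n,(u,v) in {"scene":(235,215),"side":(320,245),"wrist":(240,300)}.items():
    p,d=read_camera(n); ci=camera_info(n); W=cloud(d,ci)
    c=-np.array(ci["R"]).T@np.array(ci["t"]); print(n,"cam",c.round(3),"axis",np.array(ci["R"])[2].round(3),"x",np.array(ci["R"])[0].round(3),"f",ci["fx"],ci["cx"],ci["cy"])
    out.append(cv2.resize(p[v-50:v+50,u-60:u+60,::-1],None,fx=4,fy=4,interpolation=cv2.INTER_CUBIC))
    # grip top points
    m=(abs(W[...,0]-0.545)<.07)&(abs(W[...,1]+0.18)<.06)&(W[...,2]>.12)&(W[...,2]<.18)
    q=W[m]; 
    if len(q): print(len(q),q.mean(0).round(4),q.min(0).round(4),q.max(0).round(4))
    m=(abs(W[...,0]-0.545)<.09)&(abs(W[...,1]+0.18)<.09)&(abs(W[...,2]-.045)<.004)
    q=W[m]; print("rest",len(q),q.mean(0).round(4), cv2.minAreaRect((q[:,:2]*1000).astype(np.float32)))
    m=(abs(W[...,0]-0.56)<.2)&(abs(W[...,1]-0.13)<.17)&(abs(W[...,2]-.108)<.008)
    q=W[m]; print("caddy",len(q),q.mean(0).round(4), cv2.minAreaRect((q[:,:2]*1000).astype(np.float32)))
cv2.imwrite("pics/crop1.png",np.vstack(out[:2])[:, :][::1]) if 0 else cv2.imwrite("pics/crop1.png",cv2.resize(np.hstack(out[:2]),(800,333)))
E
```

```text
scene cam [ 1.159 -0.47   1.05 ] axis [-0.45   0.415 -0.791] x [0.671 0.741 0.007] f 417.0980002882492 316.36462007971716 198.0726909679614
177 [ 0.5456 -0.1806  0.1503] [ 0.5252 -0.1921  0.1203] [ 0.5552 -0.1647  0.1687]
rest 638 [ 0.5447 -0.1806  0.0441] ((540.853515625, -178.54971313476562), (86.86236572265625, 86.81201934814453), 23.645742416381836)
caddy 973 [0.5609 0.178  0.1058] ((542.2741088867188, 157.49539184570312), (177.4332275390625, 202.0896453857422), 68.8319091796875)
side cam [ 0.115 -0.789  0.919] axis [ 0.403  0.631 -0.663] x [ 0.834 -0.551 -0.017] f 444.3609232719647 320.25891846962327 194.58484610199676
236 [ 0.5363 -0.1822  0.1498] [ 0.5255 -0.1912  0.1204] [ 0.552 -0.165  0.169]
rest 803 [ 0.5368 -0.1808  0.0455] ((539.3809814453125, -176.9748992919922), (87.2578353881836, 86.26067352294922), 23.001564025878906)
caddy 2334 [0.538  0.1548 0.1069] ((540.1477661132812, 159.13404846191406), (182.54530334472656, 201.55699157714844), 69.04684448242188)
wrist cam [0.649 0.086 0.385] axis [-0.    -0.304 -0.953] x [ 1.  0. -0.] f 296.25979757107245 319.8452028821057 193.7197053493978
205 [ 0.5392 -0.1624  0.1261] [ 0.5249 -0.1732  0.12  ] [ 0.5501 -0.1593  0.1338]
rest 1120 [ 0.5538 -0.1885  0.0448] ((538.1475219726562, -173.6058349609375), (86.06946563720703, 86.21273040771484), 23.443044662475586)
caddy 23096 [0.5422 0.1241 0.106 ] ((529.956787109375, 140.3253936767578), (128.8984832763672, 201.39476013183594), 68.96057891845703)
```

View pics/crop1.png

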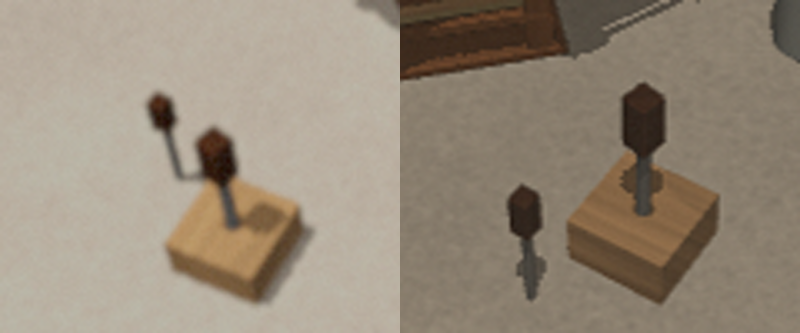

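Candidates: the small post standing free (side 297,258; scene 224,199) and the larger one standing in the rest block (side 333,230; scene 240,212). The crop confirms that the larger is the one in the rest. I'll look at the caddy from above first.

Request:
{"method": "move_arm", "body": {
  "moves": [
    [-30,0,-27,0,0,0],
    [-61,0,-55,0,0,0],
    [-91,0,-82,0,0,0],
    [-122,0,-110,0,0,0],
    [-122,0,-110,0,0,0],
    [-122,0,-110,0,0,0],
    [-122,0,-110,0,0,0]
  ]
}}

```text
time_s: 1.33
tool_pos: [0.5404, 0.1214, 0.234]
tool_rot: [-89.9, -0.0, -90.0]
force: [0.0, 0.4, -0.0]
grip_width: 0.0873
```

```bash
python3 - <<'E'
from h import *
p,d=read_camera("wrist"); ci=camera_info("wrist"); o=env.get_obs()
np.savez("c1.npz",p=p,d=d,**ci); cv2.imwrite("pics/wrist1.png",p[:,:,::-1])
print(o["time_s"],o["tool_pos"],o["tool_rot"],o["force"])
E
```

```text
1.3833 [0.54081609 0.1205917  0.23375443] [-8.99501227e+01 -4.29858964e-02 -9.00994910e+01] [0.06177215 0.13873792 0.61618042]
```

View pics/wrist1.png

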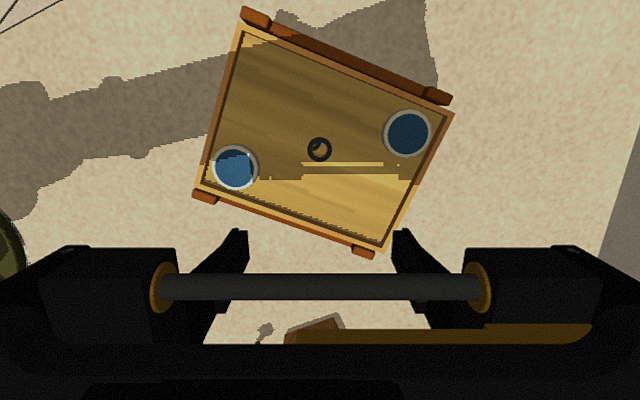

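The caddy's rails run from (255,17) to (442,97) and from (205,196) to (363,253). The upper tray's hole is at about (319,150).

```bash
python3 - <<'E'
from h import *
z=np.load("c1.npz"); p,d=z["p"],z["d"]; ci=z; W=cloud(d,ci)
print("hole ring depth pts")
def at(u,v,h):
    R=ci["R"];t=ci["t"];c=-R.T@t; r=R.T@np.array([(u-ci["cx"])/ci["fx"],(v-ci["cy"])/ci["fy"],1]); return c+r*(h-c[2])/r[2]
cy,cx=150,319
for v in range(138,163,3): print([round(1000*float(W[v,u,2]),0) for u in range(305,336,3)])
hole=at(319.5,150,.104); print("hole",hole.round(4))
m=(abs(W[...,0]-0.54)<.2)&(abs(W[...,1]-0.158)<.17)&(W[...,2]>.098)&(W[...,2]<.12)
hsv=cv2.cvtColor(p,cv2.COLOR_RGB2HSV)
q=W[m]; r=cv2.minAreaRect((q[:,:2]*1000).astype(np.float32)); print("top all",len(q),r)
th=np.deg2rad(-21); ex=np.array([np.cos(th),np.sin(th)]); ey=np.array([-ex[1],ex[0]])
for zz in [(.03,.06),(.06,.075),(.1,.106),(.106,.110),(.110,.113),(.113,.118)]:
    m=(abs(W[...,0]-0.54)<.2)&(abs(W[...,1]-0.158)<.17)&(W[...,2]>zz[0])&(W[...,2]<zz[1]);q=W[m][:,:2]-[.54,.158]
    if len(q): print(zz,len(q),"x",np.percentile(q@ex,[0.5,2,98,99.5]).round(4),"y",np.percentile(q@ey,[.5,2,98,99.5]).round(4))
c=cv2.resize(p[0:270,180:470,::-1],None,fx=2.7,fy=2.2,interpolation=cv2.INTER_CUBIC); cv2.imwrite("pics/w1crop.png",c)
cv2.imwrite("pics/w1hole.png",cv2.resize(p[130:170,300:340,::-1],None,fx=12,fy=12,interpolation=cv2.INTER_CUBIC))
E
```

```text
hole ring depth pts
[103.0, 104.0, 103.0, 103.0, 104.0, 106.0, 104.0, 103.0, 103.0, 103.0, 105.0]
[104.0, 104.0, 105.0, 105.0, 104.0, 105.0, 105.0, 104.0, 104.0, 103.0, 103.0]
[103.0, 105.0, 104.0, 58.0, 63.0, 63.0, 64.0, 105.0, 103.0, 103.0, 103.0]
[103.0, 104.0, 104.0, 64.0, 65.0, 64.0, 64.0, 103.0, 104.0, 103.0, 104.0]
[103.0, 105.0, 104.0, 63.0, 65.0, 64.0, 64.0, 101.0, 104.0, 103.0, 104.0]
[104.0, 104.0, 105.0, 99.0, 63.0, 63.0, 64.0, 103.0, 103.0, 104.0, 102.0]
[104.0, 105.0, 104.0, 103.0, 103.0, 102.0, 104.0, 103.0, 104.0, 103.0, 103.0]
[103.0, 104.0, 104.0, 104.0, 103.0, 105.0, 104.0, 106.0, 104.0, 104.0, 102.0]
[103.0, 103.0, 104.0, 104.0, 102.0, 104.0, 104.0, 102.0, 105.0, 103.0, 104.0]
hole [0.5398 0.1605 0.104 ]
top all 37601 ((539.3145751953125, 161.5957489013672), (175.9326171875, 201.3836212158203), 68.80155944824219)
(0.03, 0.06) 2 x [-0.0064 -0.0064 -0.0058 -0.0057] y [-0.0007 -0.0007  0.0006  0.0007]
(0.06, 0.075) 144 x [-0.0073 -0.0069  0.0067  0.0072] y [-0.0091 -0.0087  0.0041  0.0046]
(0.1, 0.106) 26429 x [-0.0968 -0.0946  0.09    0.0929] y [-0.067  -0.065   0.0716  0.0731]
(0.106, 0.11) 1136 x [-0.1012 -0.0975  0.0935  0.0937] y [-0.0812 -0.0763  0.0891  0.091 ]
(0.11, 0.113) 2703 x [-0.1021 -0.1012  0.097   0.0981] y [-0.0839 -0.0827  0.0898  0.0905]
(0.113, 0.118) 6809 x [-0.1017 -0.101   0.0968  0.0976] y [-0.0719 -0.0711  0.0774  0.0779]
```

View pics/w1crop.png

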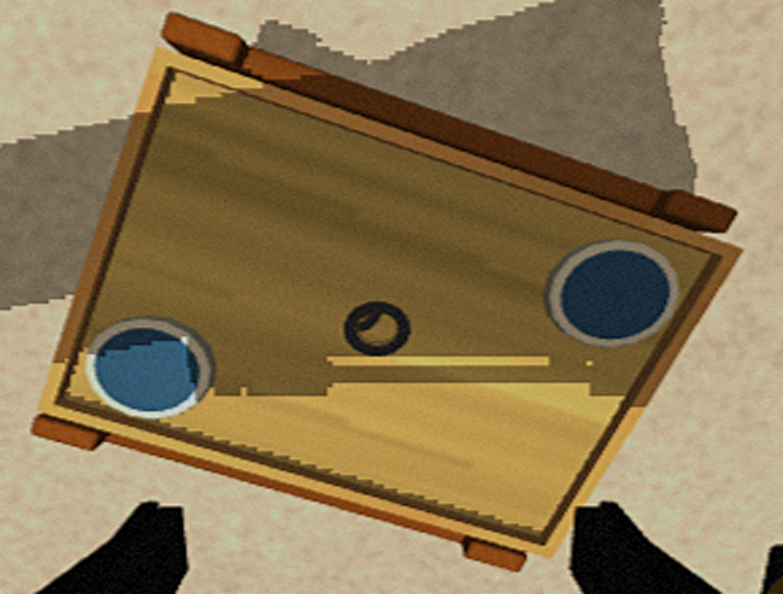

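View pics/w1hole.png

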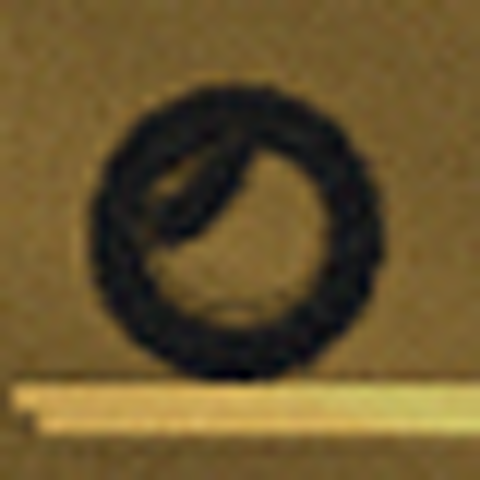

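```bash
python3 - <<'E'
from h import *
z=np.load("c1.npz"); p,d=z["p"],z["d"]; ci=z; W=cloud(d,ci)
def at(u,v,h):
    R=ci["R"];t=ci["t"];c=-R.T@t; r=R.T@np.array([(u-ci["cx"])/ci["fx"],(v-ci["cy"])/ci["fy"],1]); return c+r*(h-c[2])/r[2]
m=(abs(W[...,0]-0.54)<.2)&(abs(W[...,1]-0.158)<.17)&(W[...,2]>.1135)&(W[...,2]<.117)
# tray rim yaw
r=cv2.minAreaRect((W[m][:,:2]*1000).astype(np.float32)); print(r)
th=np.deg2rad(r[2]-90); ex=np.array([np.cos(th),np.sin(th)]); ey=np.array([-ex[1],ex[0]]); o=np.array([.54,.158])
m=(abs(W[...,0]-0.54)<.2)&(abs(W[...,1]-0.158)<.17)&(W[...,2]>.06)&(W[...,2]<.1135)
q=np.c_[(W[m][:,:2]-o)@ex,(W[m][:,:2]-o)@ey,W[m][:,2]]
for s in (-1,1):
    k=((q[:,1]-.003)*s>.079)&((q[:,1]-.003)*s<.095)&(q[:,2]>.108); a=q[k]; print(s,k.sum(),"x",np.percentile(a[:,0],[0,.5,1,2,98,99,99.5,100]).round(4),"y",np.percentile(a[:,1],[1,99]).round(4), a[:,2].mean())
R=lambda u,v,h:(lambda w:(round(float((w[:2]-o)@ex)*1000,1),round(float((w[:2]-o)@ey)*1000,1)))(at(u,v,h))
b=lambda x,y:(300+x/12-.5+.04,130+y/12-.5+.04)
print("ring c",R(*b(238,232),.104))
for P in [(255,155),(240,185),(215,215),(185,238),(225,145),(200,185),(165,200),(170,190)]: print(P,R(*b(*P),.064))
E
```

```text
((538.9600219726562, 160.80393981933594), (169.4866485595703, 199.9898223876953), 68.58187866210938)
-1 367 x [-0.1023 -0.1019 -0.1017 -0.1014  0.0895  0.0901  0.0904  0.0907] y [-0.0845 -0.0761] 0.11139266973169835
1 636 x [-0.1029 -0.1025 -0.1022 -0.1017  0.0888  0.0896  0.0899  0.0901] y [0.0821 0.0909] 0.11119769451113865
ring c (-1.6, 3.3)
(255, 155) (-0.4, 4.2)
(240, 185) (-0.6, 1.3)
(215, 215) (-1.8, -2.1)
(185, 238) (-3.5, -5.0)
(225, 145) (-3.2, 4.1)
(200, 185) (-4.0, -0.1)
(165, 200) (-6.5, -2.5)
(170, 190) (-6.4, -1.5)
```

Measured, before touching anything: caddy centre about (0.5355, 0.163), yaw −21.3°. The upper hole is about +4 mm off centre, and the lower hole about −6 mm (its ring arc shows through the upper hole). Now I'll look down on the post.

Request:
{"method": "move_arm", "body": {
  "moves": [
    [38,0,0,0,0,0],
    [76,0,0,0,0,0],
    [114,0,0,0,0,0],
    [152,0,0,0,0,0],
    [190,0,0,0,0,0],
    [228,0,0,0,0,0],
    [266,0,0,0,0,0],
    [304,0,0,0,0,0],
    [336,0,0,0,0,0],
    [336,0,0,0,0,0],
    [336,0,0,0,0,0],
    [336,0,0,0,0,0],
    [336,0,0,0,0,0]
  ]
}}

```text
time_s: 2.47
tool_pos: [0.5404, -0.2131, 0.2333]
tool_rot: [-90.0, 0.0, -89.9]
force: [0.1, 1.1, -1.1]
grip_width: 0.0869
```

```bash
python3 - <<'E'
from h import *
p,d=read_camera("wrist"); ci=camera_info("wrist"); o=env.get_obs()
np.savez("p1.npz",p=p,d=d,**ci); cv2.imwrite("pics/wrist2.png",p[:,:,::-1])
print(o["time_s"],o["tool_pos"],o["tool_rot"],o["force"])
W=cloud(d,ci)
m=(abs(W[...,0]-0.54)<.05)&(abs(W[...,1]+0.178)<.05)&(W[...,2]>.155)&(W[...,2]<.18)
q=W[m]; print(len(q),q.mean(0), cv2.minAreaRect((q[:,:2]*1000).astype(np.float32)))
v,u=np.where(m); print(u.min(),u.max(),v.min(),v.max())
if len(u): cv2.imwrite("pics/w2crop.png",cv2.resize(p[v.min()-20:v.max()+40,u.min()-30:u.max()+30,::-1],None,fx=6,fy=6,interpolation=cv2.INTER_CUBIC))
m=(abs(W[...,0]-0.54)<.09)&(abs(W[...,1]+0.178)<.09)&(abs(W[...,2]-.045)<.004)
q=W[m]; print("rest",len(q),cv2.minAreaRect((q[:,:2]*1000).astype(np.float32)))
E
```

```text
2.5167 [ 0.54044491 -0.21270293  0.23344208] [-9.00009307e+01  3.19794844e-02 -8.98889227e+01] [ 0.10041832 -0.43490622 -0.50943883]
1009 [ 0.53811044 -0.17218397  0.16513378] ((538.1707153320312, -173.35855102539062), (23.89144515991211, 24.47047233581543), 11.084999084472656)
301 335 145 180
rest 4374 ((537.9866943359375, -173.54177856445312), (85.044189453125, 85.09732055664062), 23.32376480102539)
```

View pics/wrist2.png

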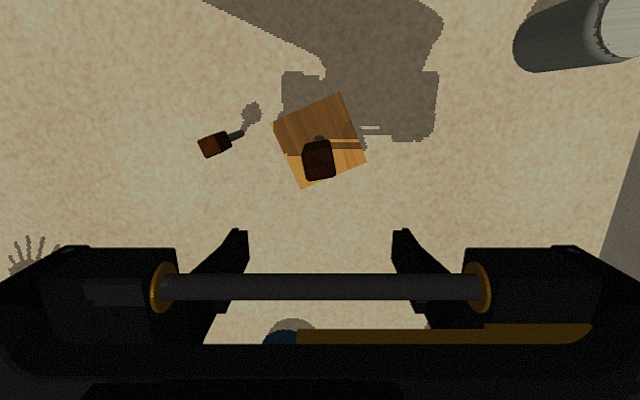

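View pics/w2crop.png

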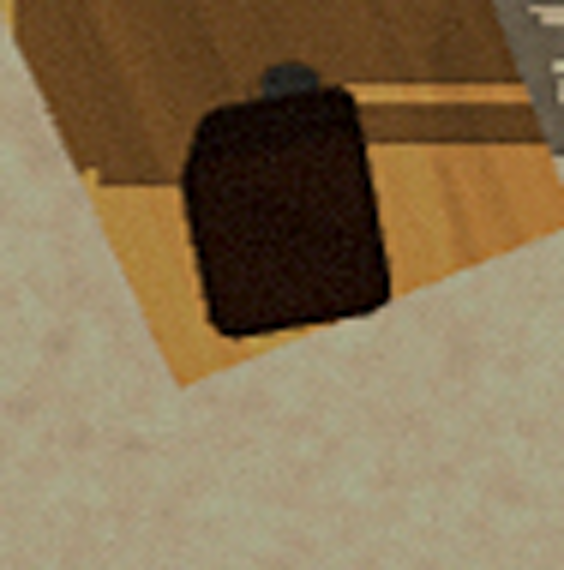

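The grip is at (319,160), yaw about 11°, centred on the rest block. I'll turn 11° and come down around it partway, then check.

Request:
{"method": "move_arm", "body": {
  "moves": [
    [-20,10,-1,0,-5.5,0],
    [-38,30,-1,0,-11,0],
    [-38,30,-1,0,-11,0],
    [-38,30,-1,0,-11,0],
    [-38,30,-1,0,-11,0],
    [-38,30,-1,0,-11,0],
    [-38,30,-1,0,-11,0]
  ],
  "claw": 60,
  "newtons": 20
}}

```text
time_s: 3.1
tool_pos: [0.5394, -0.1771, 0.2045]
tool_rot: [-89.9, -0.1, -79.1]
force: [0.1, 0.6, -0.4]
grip_width: 0.0607
```

```bash
python3 - <<'E'
from h import *
ci=camera_info("wrist");p,d=read_camera("wrist");  o=env.get_obs()
np.savez("p2.npz",p=p,d=d,**ci); 
print(o["time_s"],o["tool_pos"],o["tool_rot"],o["force"])
W=cloud(d,ci)
m=(abs(W[...,0]-0.54)<.05)&(abs(W[...,1]+0.178)<.05)&(W[...,2]>.155)&(W[...,2]<.18)
q=W[m]; print(len(q),q.mean(0), cv2.minAreaRect((q[:,:2]*1000).astype(np.float32)))
im=p[:,:,::-1].copy()
r=cv2.minAreaRect((q[:,:2]*1000).astype(np.float32))
u,v=proj(o["tool_pos"],ci); cv2.circle(im,(int(u),int(v)),3,(0,255,0),1); print(u,v)
cv2.imwrite("pics/wrist3.png",im)
E
```

```text
3.15 [ 0.53935023 -0.17694944  0.20437896] [-8.99315862e+01 -5.30702187e-02 -7.90928537e+01] [-0.30344429  0.22234694 -0.44182066]
1161 [ 0.53774233 -0.1713934   0.1647317 ] ((538.0646362304688, -172.9183807373047), (23.509552001953125, 23.350357055664062), 10.932799339294434)
320.4109759890976 256.43457757822534
```

View pics/wrist3.png

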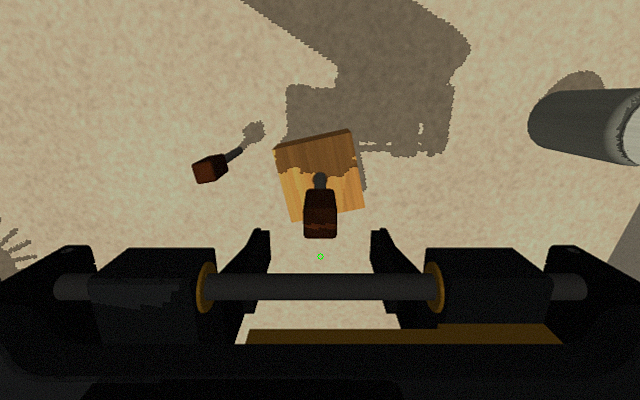

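```bash
python3 - <<'E'
from h import *
z=np.load("p2.npz"); W=cloud(z["d"],z); t=np.array([.53935,-.17695,.2044]); a=np.deg2rad(-79.1)
tx=np.array([np.cos(a),np.sin(a)]); tz=np.array([-np.sin(a),np.cos(a)])
for zz in [(.188,.192),(.192,.196),(.196,.2),(.2,.21),(.21,.22)]:
    m=(abs(W[...,0]-.54)<.08)&(abs(W[...,1]+.177)<.06)&(W[...,2]>zz[0])&(W[...,2]<zz[1]); q=W[m][:,:2]-t[:2]
    X=q@tx;Z=q@tz
    for s in(-1,1):
        k=Z*s>0.02
        if k.sum()>3: print(zz,s,k.sum(),"x",np.percentile(X[k],[1,50,99]).round(4),"z",np.percentile(Z[k],[1,50,99]).round(4),"zmin",W[m][k][:,2].min())
E
```

```text
(0.192, 0.196) -1 52 x [-0.0136 -0.0117  0.0071] z [-0.0396 -0.0323 -0.0307] zmin 0.19278055358681445
(0.192, 0.196) 1 58 x [-0.0135 -0.0116  0.007 ] z [0.0297 0.0311 0.0386] zmin 0.19269433050757975
(0.196, 0.2) -1 90 x [-0.0137 -0.0115  0.0063] z [-0.0395 -0.0314 -0.0307] zmin 0.19602435868157325
(0.196, 0.2) 1 85 x [-0.0136 -0.0117  0.0071] z [0.0296 0.0306 0.0386] zmin 0.19615936274079562
(0.2, 0.21) -1 244 x [-0.0137 -0.0116  0.0068] z [-0.0396 -0.032  -0.0307] zmin 0.20002382881934438
(0.2, 0.21) 1 240 x [-0.0137 -0.0116  0.0071] z [0.0297 0.0308 0.0386] zmin 0.2000393652891834
(0.21, 0.22) -1 293 x [-0.0138 -0.0115  0.0041] z [-0.0401 -0.0321 -0.0307] zmin 0.21006431682270602
(0.21, 0.22) 1 299 x [-0.0138 -0.0115  0.0041] z [0.0296 0.031  0.0388] zmin 0.2100108578083537
```

The visible fingers show the wrist camera reads 3.3 mm too far toward +y. Corrected, the post is at (0.539, −0.176) and the jaws are centred on it. Going down to grasp.

Request:
{"method": "move_arm", "body": {
  "moves": [
    [0,25,0,0,0,0],
    [0,50,0,0,0,0],
    [0,68,0,0,0,0],
    [0,68,0,0,0,0],
    [0,68,0,0,0,0],
    [0,68,0,0,0,0]
  ]
}}

```text
time_s: 3.65
tool_pos: [0.54, -0.1766, 0.1371]
tool_rot: [-89.9, -0.1, -79.0]
force: [-0.5, -0.5, 0.4]
grip_width: 0.0601
```

Request:
{"method": "move_arm", "body": {
  "moves": [
    [0,0,0,0,0,0],
    [0,0,0,0,0,0],
    [0,0,0,0,0,0],
    [0,0,0,0,0,0],
    [0,0,0,0,0,0],
    [0,0,0,0,0,0],
    [0,0,0,0,0,0],
    [0,0,0,0,0,0]
  ],
  "claw": 10,
  "newtons": 25
}}

```text
time_s: 4.32
tool_pos: [0.5391, -0.176, 0.1357]
tool_rot: [-90.0, -0.0, -79.0]
force: [0.1, -0.3, 0.3]
grip_width: 0.0237
```

```bash
python3 - <<'E'
from h import *
p,d=read_camera("side"); cv2.imwrite("pics/side4.png",cv2.resize(p[180:300,250:410,::-1],None,fx=5,fy=5,interpolation=cv2.INTER_CUBIC))
o=env.get_obs();print(o["time_s"],o["tool_pos"],o["tool_rot"],o["force"],o["wrist_torque"],o["grip_width"])
E
```

```text
4.3667 [ 0.53905448 -0.1759986   0.1356543 ] [-8.99943835e+01 -3.26933597e-03 -7.89954120e+01] [-0.35679167  0.1980814   0.30833247] [ 0.02185503 -0.01034143 -0.00239363] 0.02376753023431166
```

View pics/side4.png

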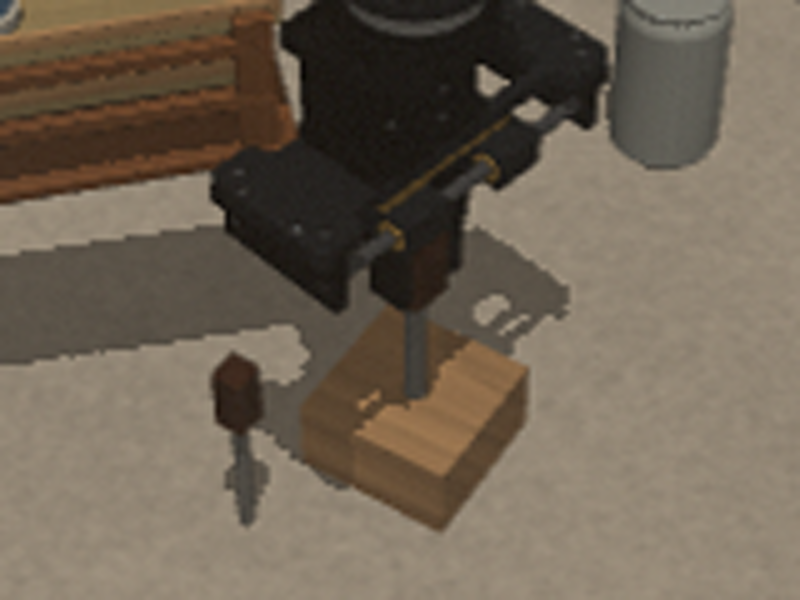

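Gripped: 23.8 mm opening, as it should be. Lifting straight up.

Request:
{"method": "move_arm", "body": {
  "moves": [
    [0,-10,0,0,0,0],
    [0,-35,0,0,0,0],
    [0,-65,0,0,0,0],
    [0,-95,0,0,0,0],
    [0,-125,0,0,0,0],
    [0,-142,0,0,0,0],
    [0,-142,0,0,0,0],
    [0,-142,0,0,0,0],
    [0,-142,0,0,0,0]
  ]
}}

```text
time_s: 5.12
tool_pos: [0.5383, -0.1758, 0.2763]
tool_rot: [-90.1, 0.1, -79.0]
force: [-0.2, -0.3, -1.5]
grip_width: 0.0238
```

```bash
python3 - <<'E'
from h import *
for n in ["side","scene"]:
    p,d=read_camera(n); ci=camera_info(n);cv2.imwrite(f"pics/{n}5.png",p[:,:,::-1])
o=env.get_obs();print(o["time_s"],o["tool_pos"],o["tool_rot"],o["force"],o["wrist_torque"],o["grip_width"])
E
```

```text
5.2167 [ 0.53807557 -0.1757421   0.27566976] [-9.01718149e+01  8.17568618e-02 -7.89989404e+01] [-0.09964984 -0.78823928 -0.28862086] [-0.00080546  0.01010948 -0.04057885] 0.023938342411142392
```

View pics/side5.png

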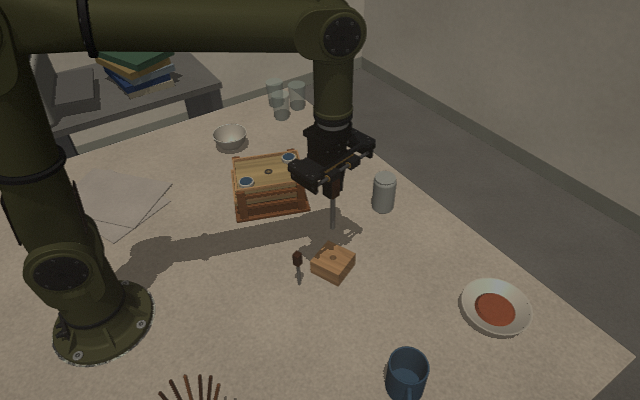

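Request:
{"method": "move_arm", "body": {
  "moves": [
    [-20,0,4,0,0,0],
    [-55,0,11,0,0,0],
    [-90,0,18,0,0,0],
    [-125,0,25,0,0,0],
    [-160,0,32,0,0,0],
    [-195,0,39,0,0,0],
    [-230,0,46,0,0,0],
    [-265,0,53,0,0,0],
    [-300,0,60,0,0,0],
    [-320,0,64,0,0,0],
    [-327.7,0,65.4,0,0,0],
    [-327.7,0,65.4,0,0,0],
    [-327.7,0,65.4,0,0,0],
    [-327.7,0,65.4,0,0,0],
    [-327.7,0,65.4,0,0,0],
    [-327.7,0,65.4,0,0,0]
  ]
}}

```text
time_s: 6.55
tool_pos: [0.541, 0.1563, 0.2776]
tool_rot: [-90.0, -0.0, -79.2]
force: [0.3, -0.3, -2.0]
grip_width: 0.0236
```

```bash
python3 - <<'E'
from h import *
ims=[]
o=env.get_obs();print(o["time_s"],o["tool_pos"],o["tool_rot"],o["force"],o["wrist_torque"],o["grip_width"])
for n,(u,v) in {"wrist":(320,250),"side":(270,160),"scene":(335,165)}.items():
    ci=camera_info(n);p,d=read_camera(n); np.savez(f"u_{n}.npz",p=p,d=d,**ci)
    ims.append(cv2.resize(p[v-60:v+60,u-45:u+45,::-1],None,fx=2.9,fy=4.2,interpolation=cv2.INTER_CUBIC))
    t=np.array(o["tool_pos"])-[0,0,.1257]; print(n,"tip",proj(t,ci),"hole",proj([.54,.1583,.104],ci))
cv2.imwrite("pics/over.png",np.hstack(ims))
E
```

```text
6.55 [0.54099021 0.15626866 0.27755135] [-9.00003118e+01 -3.41585696e-02 -7.91640669e+01] [ 0.32869518 -0.2604717  -1.96990968] [ 0.00895808 -0.00241342  0.01058624] 0.023558090107223664
wrist tip (np.float64(320.26415013857644), np.float64(191.55795887559015)) hole (np.float64(319.7043214256726), np.float64(177.10454209667316))
side tip (np.float64(267.2059675300433), np.float64(158.85179456064327)) hole (np.float64(268.1415790486945), np.float64(171.65016301089202))
scene tip (np.float64(330.80765023974897), np.float64(149.7197333234724)) hole (np.float64(330.5311479539936), np.float64(160.14735081460924))
```

View pics/over.png

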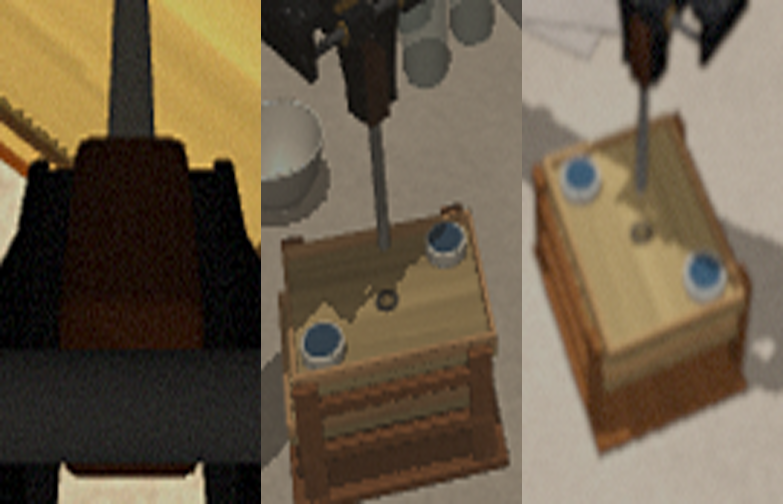

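Tip and hole agree with the prediction to within 1 px in both side (267.8,159 / 268.4,171) and scene (331,150 / 331,160). Lowering to just above the tray.

Request:
{"method": "move_arm", "body": {
  "moves": [
    [-1,15,0,0,0,0],
    [-1,30,0,0,0,0],
    [-1.5,40,-0.5,0,0,0],
    [-1.5,43,-0.5,0,0,0],
    [-1.5,43,-0.5,0,0,0],
    [-1.5,43,-0.5,0,0,0],
    [-1.5,43,-0.5,0,0,0],
    [-1.5,43,-0.5,0,0,0]
  ]
}}

```text
time_s: 7.37
tool_pos: [0.5404, 0.1597, 0.2355]
tool_rot: [-89.9, 0.0, -79.0]
force: [-0.4, 0.1, -1.6]
grip_width: 0.024
```

```bash
cat > look.py <<'E'
from h import *
import sys
ims=[]
o=env.get_obs();print(o["time_s"],o["tool_pos"].round(4),o["tool_rot"].round(2),o["force"].round(2),o["wrist_torque"].round(3),round(o["grip_width"],4))
for n,(u,v) in {"wrist":(320,170),"side":(270,165),"scene":(332,155)}.items():
    ci=camera_info(n);p,d=read_camera(n); np.savez(f"u_{n}.npz",p=p,d=d,**ci)
    ims.append(cv2.resize(p[v-25:v+25,u-20:u+20,::-1],None,fx=6.6,fy=10,interpolation=cv2.INTER_CUBIC))
    t=np.array(o["tool_pos"])-[0,0,.1257]; print(n,"tip",np.round(proj(t,ci),1),"hole",np.round(proj([.54,.1583,.104],ci),1))
cv2.imwrite("pics/%s.png"%sys.argv[1],np.hstack(ims))
E
python3 look.py near1
```

```text
7.3667 [0.5404 0.1597 0.2355] [-8.99e+01  1.00e-02 -7.90e+01] [-0.37  0.12 -1.55] [ 0.049 -0.015  0.018] 0.024
wrist tip [320.1 191.7] hole [319.4 191.1]
side tip [267.9 169.8] hole [268.1 171.7]
scene tip [331.  158.7] hole [330.5 160.1]
```

View pics/near1.png

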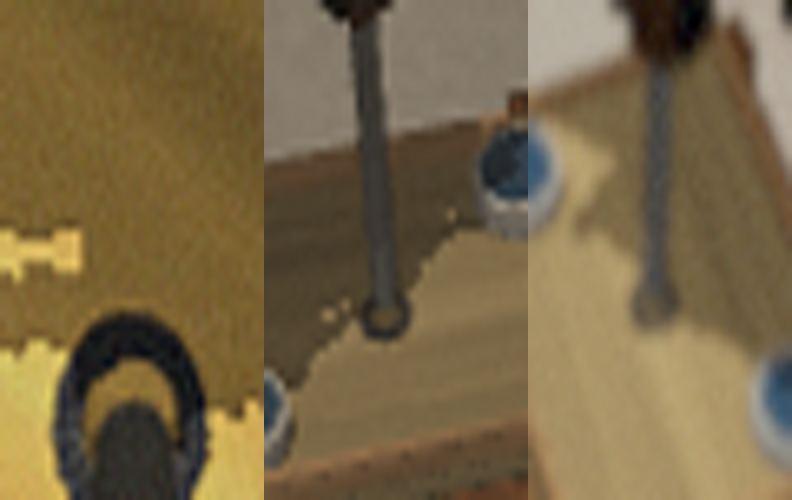

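Request:
{"method": "move_arm", "body": {
  "moves": [
    [-0.8,1,0,0,0,0],
    [-0.8,2.5,0,0,0,0],
    [-0.8,4,0,0,0,0],
    [-0.8,5,0,0,0,0],
    [-0.8,5,0,0,0,0],
    [-0.8,5,0,0,0,0]
  ]
}}

```text
time_s: 8.02
tool_pos: [0.5397, 0.1603, 0.2294]
tool_rot: [-90.0, -0.0, -79.0]
force: [0.3, -0.9, -1.7]
grip_width: 0.0237
```

```bash
python3 look.py near2
```

```text
8.0167 [0.5397 0.1603 0.2294] [-9.001e+01 -1.000e-02 -7.900e+01] [ 0.27 -0.94 -1.67] [ 0.024 -0.016  0.032] 0.0237
wrist tip [320.3 191.6] hole [320.3 193.6]
side tip [267.7 171.4] hole [268.1 171.7]
scene tip [330.9 159.8] hole [330.5 160.1]
```

View pics/near2.png

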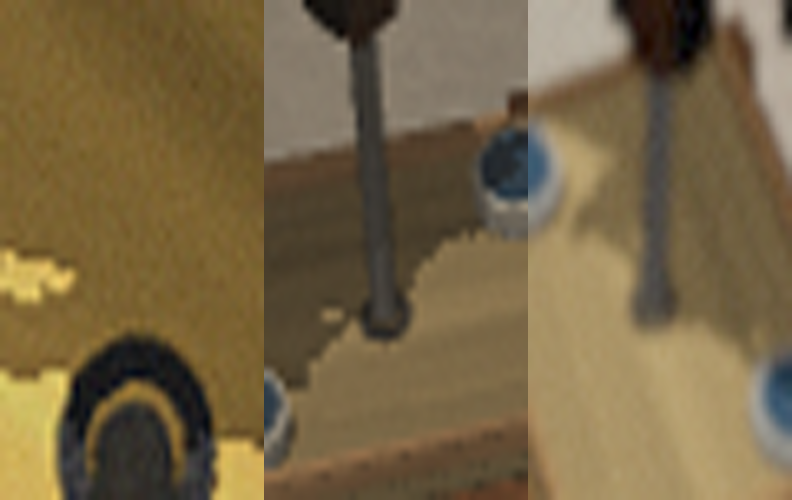

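Request:
{"method": "move_arm", "body": {
  "moves": [
    [0,0.7,0,0,0,0],
    [0,1.4,0,0,0,0],
    [0,2,0,0,0,0],
    [0,2,0,0,0,0]
  ]
}}

```text
time_s: 8.5
tool_pos: [0.5397, 0.1602, 0.2274]
tool_rot: [-90.0, -0.0, -79.0]
force: [0.1, -0.0, -1.8]
grip_width: 0.0238
```

Request:
{"method": "move_arm", "body": {
  "moves": [
    [0,0.7,0,0,0,0],
    [0,1.4,0,0,0,0],
    [0,2,0,0,0,0],
    [0,2,0,0,0,0]
  ]
}}

```text
time_s: 8.83
tool_pos: [0.5397, 0.1603, 0.2254]
tool_rot: [-90.0, -0.0, -79.0]
force: [0.2, 0.1, -2.4]
grip_width: 0.0237
```

Request:
{"method": "move_arm", "body": {
  "moves": [
    [0,1,0,0,0,0],
    [0,2,0,0,0,0],
    [0,3,0,0,0,0],
    [0,4,0,0,0,0],
    [0,4,0,0,0,0]
  ]
}}

```text
time_s: 9.25
tool_pos: [0.5396, 0.1602, 0.2213]
tool_rot: [-90.0, -0.0, -79.0]
force: [0.7, -0.1, -1.3]
grip_width: 0.0238
```

Request:
{"method": "move_arm", "body": {
  "moves": [
    [0,1,0,0,0,0],
    [0,2.5,0,0,0,0],
    [0,4,0,0,0,0],
    [0,5.5,0,0,0,0],
    [0,7,0,0,0,0],
    [0,7,0,0,0,0]
  ]
}}

```text
time_s: 9.75
tool_pos: [0.5395, 0.1602, 0.2141]
tool_rot: [-90.0, -0.0, -79.0]
force: [0.2, -0.7, -0.2]
grip_width: 0.024
```

```bash
python3 look.py near3
```

```text
9.75 [0.5395 0.1602 0.2141] [-9.004e+01 -1.000e-02 -7.900e+01] [ 0.16 -0.74 -0.23] [-0.005  0.027  0.014] 0.024
wrist tip [320.4 191.6] hole [320.5 198.6]
side tip [268.2 175.5] hole [268.1 171.7]
scene tip [330.7 163.2] hole [330.5 160.1]
```

View pics/near3.png

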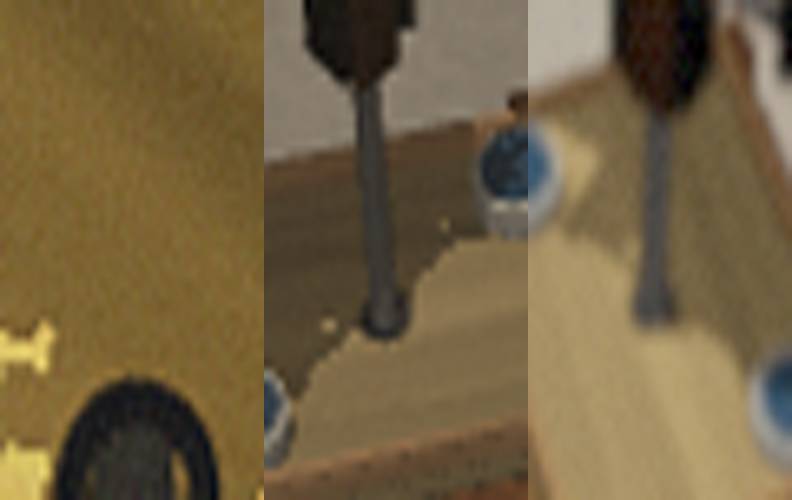

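Through the upper tray with no contact force. I'll tighten the grip and turn the tool in place so the jaws line up with the caddy's x. That way the drag loads the pads' flats. Then go lower.

Request:
{"method": "move_arm", "body": {
  "moves": [
    [0,0,0,0,0,0],
    [0,0,0,0,5,0],
    [0,0,0,0,10,0],
    [0,0,0,0,15,0],
    [0,0,0,0,20,0],
    [0,0,0,0,25,0],
    [0,0,0,0,30,0],
    [0,0,0,0,32.3,0],
    [0,0,0,0,32.3,0],
    [0,0,0,0,32.3,0]
  ],
  "newtons": 50
}}

```text
time_s: 10.73
tool_pos: [0.5398, 0.1604, 0.2147]
tool_rot: [-90.0, 0.0, -111.2]
force: [0.1, 0.1, -1.5]
grip_width: 0.0237
```

Request:
{"method": "move_arm", "body": {
  "moves": [
    [0,2,0,0,0,0],
    [0,4,0,0,0,0],
    [0,6,0,0,0,0],
    [0,8,0,0,0,0],
    [0,10,0,0,0,0],
    [0,12,0,0,0,0],
    [0,13,0,0,0,0],
    [0,13,0,0,0,0],
    [0,13,0,0,0,0]
  ]
}}

```text
time_s: 11.48
tool_pos: [0.5398, 0.1603, 0.2015]
tool_rot: [-90.0, -0.0, -111.3]
force: [0.5, 0.1, -1.2]
grip_width: 0.0235
```

```bash
python3 look.py near4
```

```text
11.4833 [0.5398 0.1603 0.2015] [ -90.    -0.  -111.3] [ 0.46  0.06 -1.23] [0.006 0.051 0.015] 0.0235
wrist tip [321.4 191.1] hole [322.6 202.4]
side tip [268.6 178.7] hole [268.1 171.7]
scene tip [330.6 165.9] hole [330.5 160.1]
```

View pics/near4.png

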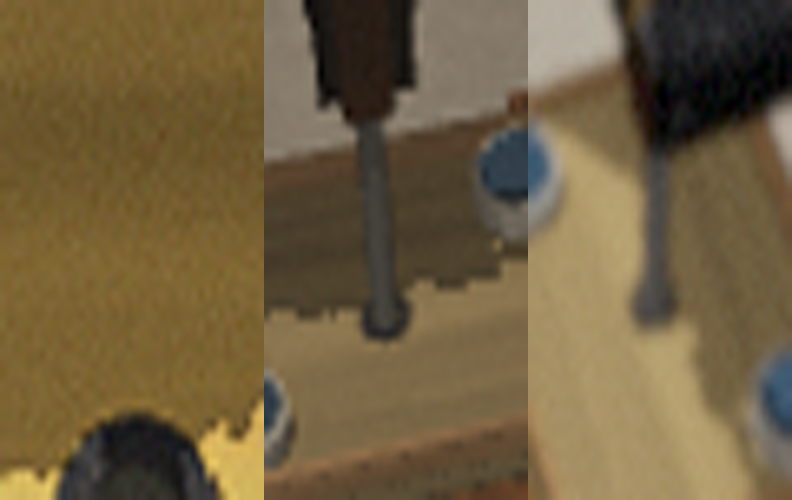

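Request:
{"method": "move_arm", "body": {
  "moves": [
    [0,0,-0.7,0,0,0],
    [0,0,-1.4,0,0,0],
    [0,0,-2.1,0,0,0],
    [0,0,-2.8,0,0,0],
    [0,0,-3.5,0,0,0],
    [0,0,-3.5,0,0,0]
  ]
}}

```text
time_s: 12.13
tool_pos: [0.537, 0.1613, 0.2018]
tool_rot: [-89.9, 0.0, -111.3]
force: [3.3, -0.6, -2.1]
grip_width: 0.0236
```

Request:
{"method": "move_arm", "body": {
  "moves": [
    [0,0,-0.7,0,0,0],
    [0,0,-1.4,0,0,0],
    [0,0,-2.1,0,0,0],
    [0,0,-2.8,0,0,0],
    [0,0,-3.5,0,0,0],
    [0,0,-4.2,0,0,0],
    [0,0,-4.9,0,0,0],
    [0,0,-5.6,0,0,0],
    [0,0,-6.3,0,0,0],
    [0,0,-6.5,0,0,0],
    [0,0,-6.5,0,0,0],
    [0,0,-6.5,0,0,0]
  ]
}}

```text
time_s: 13.13
tool_pos: [0.5304, 0.164, 0.2017]
tool_rot: [-90.0, 0.0, -111.3]
force: [1.7, -0.2, -0.6]
grip_width: 0.0238
```

```bash
python3 look.py near5; python3 - <<'E'
from h import *
z=np.load("u_wrist.npz"); cv2.imwrite("pics/wrist5.png",z["p"][:,:,::-1])
z=np.load("u_side.npz"); cv2.imwrite("pics/side5b.png",cv2.resize(z["p"][130:230,210:330,::-1],None,fx=6,fy=6,interpolation=cv2.INTER_CUBIC))
E
```

```text
13.1333 [0.5304 0.164  0.2017] [ -90.      0.   -111.29] [ 1.74 -0.23 -0.61] [-0.361 -0.79  -0.001] 0.0238
wrist tip [321.3 191.1] hole [333.9 202.3]
side tip [265.3 179.2] hole [268.1 171.7]
scene tip [329.4 163.7] hole [330.5 160.1]
```

View pics/wrist5.png

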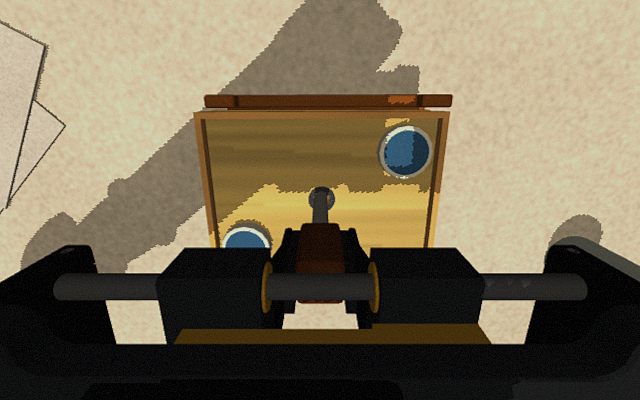

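View pics/side5b.png

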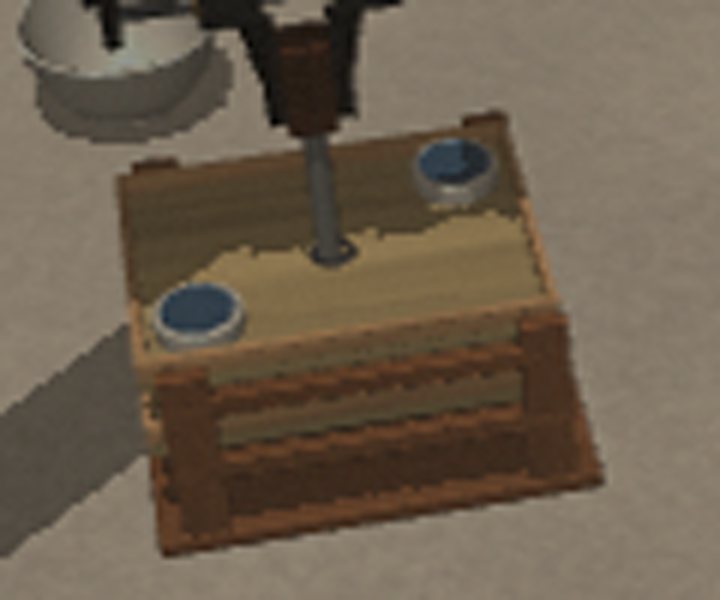

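The upper tray followed the post, with about 3 N of side force as expected. Now I'll feel for the lower tray's hole.

Request:
{"method": "move_arm", "body": {
  "moves": [
    [0,1.5,0,0,0,0],
    [0,3,0,0,0,0],
    [0,4.5,0,0,0,0],
    [0,6,0,0,0,0],
    [0,7.5,0,0,0,0],
    [0,9,0,0,0,0],
    [0,9,0,0,0,0]
  ]
}}

```text
time_s: 13.87
tool_pos: [0.5304, 0.1639, 0.1921]
tool_rot: [-90.0, -0.0, -111.3]
force: [2.4, -0.9, -1.8]
grip_width: 0.0238
```

Request:
{"method": "move_arm", "body": {
  "moves": [
    [0,0.5,0,0,0,0],
    [0,1,0,0,0,0],
    [0,1.5,0,0,0,0],
    [0,1.5,0,0,0,0]
  ]
}}

```text
time_s: 14.2
tool_pos: [0.5304, 0.164, 0.191]
tool_rot: [-90.0, -0.0, -111.3]
force: [2.9, -1.2, 0.2]
grip_width: 0.0235
```

Request:
{"method": "move_arm", "body": {
  "moves": [
    [0,0.5,0,0,0,0],
    [0,1,0,0,0,0],
    [0,1.5,0,0,0,0],
    [0,1.5,0,0,0,0]
  ]
}}

```text
time_s: 14.53
tool_pos: [0.5304, 0.1639, 0.1895]
tool_rot: [-90.0, 0.0, -111.3]
force: [2.2, -0.5, -0.6]
grip_width: 0.0239
```

Request:
{"method": "move_arm", "body": {
  "moves": [
    [0,0.5,0,0,0,0],
    [0,1,0,0,0,0],
    [0,1,0,0,0,0]
  ]
}}

```text
time_s: 14.78
tool_pos: [0.5304, 0.1639, 0.1884]
tool_rot: [-90.0, -0.0, -111.3]
force: [1.3, -1.6, -0.8]
grip_width: 0.0237
```

Request:
{"method": "move_arm", "body": {
  "moves": [
    [0,0.5,0,0,0,0],
    [0,1,0,0,0,0],
    [0,1.5,0,0,0,0],
    [0,1.5,0,0,0,0]
  ]
}}

```text
time_s: 15.12
tool_pos: [0.5304, 0.1639, 0.1869]
tool_rot: [-90.0, -0.0, -111.3]
force: [1.3, -1.0, 0.1]
grip_width: 0.0239
```

Request:
{"method": "move_arm", "body": {
  "moves": [
    [0,0.5,0,0,0,0],
    [0,1,0,0,0,0],
    [0,1.5,0,0,0,0],
    [0,1.5,0,0,0,0]
  ]
}}

```text
time_s: 15.45
tool_pos: [0.5304, 0.1639, 0.1854]
tool_rot: [-90.0, -0.0, -111.3]
force: [1.4, -0.6, -0.6]
grip_width: 0.0237
```

Request:
{"method": "move_arm", "body": {
  "moves": [
    [0,0.7,0,0,0,0],
    [0,1.4,0,0,0,0],
    [0,2,0,0,0,0],
    [0,2,0,0,0,0]
  ]
}}

```text
time_s: 15.78
tool_pos: [0.5304, 0.1639, 0.1834]
tool_rot: [-90.0, -0.0, -111.3]
force: [2.8, -0.1, -0.5]
grip_width: 0.0238
```

Request:
{"method": "move_arm", "body": {
  "moves": [
    [0,0.7,0,0,0,0],
    [0,1.4,0,0,0,0],
    [0,2.1,0,0,0,0],
    [0,2.8,0,0,0,0],
    [0,3.5,0,0,0,0],
    [0,4,0,0,0,0],
    [0,4,0,0,0,0]
  ]
}}

```text
time_s: 16.37
tool_pos: [0.5304, 0.1639, 0.1794]
tool_rot: [-90.0, -0.0, -111.3]
force: [1.9, -0.2, -1.5]
grip_width: 0.024
```

Request:
{"method": "move_arm", "body": {
  "moves": [
    [0,1,0,0,0,0],
    [0,2,0,0,0,0],
    [0,3,0,0,0,0],
    [0,4,0,0,0,0],
    [0,5,0,0,0,0],
    [0,6,0,0,0,0],
    [0,7,0,0,0,0],
    [0,7,0,0,0,0]
  ]
}}

```text
time_s: 17.03
tool_pos: [0.5304, 0.1639, 0.1723]
tool_rot: [-90.0, -0.0, -111.3]
force: [1.7, -0.9, -2.3]
grip_width: 0.0236
```

```bash
python3 look.py near6; python3 - <<'E'
from h import *
z=np.load("u_side.npz"); cv2.imwrite("pics/side6b.png",cv2.resize(z["p"][130:230,210:330,::-1],None,fx=6,fy=6,interpolation=cv2.INTER_CUBIC))
E
```

```text
17.0333 [0.5304 0.1639 0.1723] [ -90.    -0.  -111.3] [ 1.71 -0.86 -2.25] [-0.232 -0.577 -0.023] 0.0236
wrist tip [321.3 191.1] hole [335.5 214.5]
side tip [266.3 186.6] hole [268.1 171.7]
scene tip [329.2 169.9] hole [330.5 160.1]
```

View pics/side6b.png

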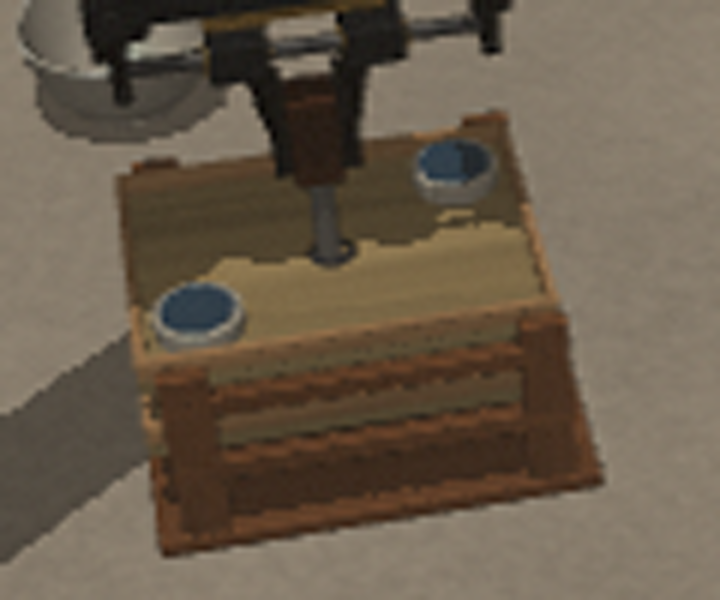

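Through the lower tray as well. Now I'll slide back to the caddy's axis (+5.7 mm), taking both trays along.

Request:
{"method": "move_arm", "body": {
  "moves": [
    [0,0,0.6,0,0,0],
    [0,0,1.2,0,0,0],
    [0,0,1.8,0,0,0],
    [0,0,2.4,0,0,0],
    [0,0,3.0,0,0,0],
    [0,0,3.6,0,0,0],
    [0,0,3.6,0,0,0]
  ]
}}

```text
time_s: 17.77
tool_pos: [0.5328, 0.1631, 0.1723]
tool_rot: [-90.1, -0.0, -111.3]
force: [-2.3, 1.1, -0.1]
grip_width: 0.0235
```

Request:
{"method": "move_arm", "body": {
  "moves": [
    [0,0,0.6,0,0,0],
    [0,0,1.2,0,0,0],
    [0,0,1.8,0,0,0],
    [0,0,2.1,0,0,0],
    [0,0,2.1,0,0,0],
    [0,0,2.1,0,0,0]
  ]
}}

```text
time_s: 18.27
tool_pos: [0.5341, 0.1626, 0.1722]
tool_rot: [-90.2, -0.1, -111.3]
force: [-5.7, 1.8, 2.0]
grip_width: 0.0237
```

```bash
python3 look.py near7; python3 - <<'E'
from h import *
z=np.load("u_wrist.npz"); W=cloud(z["d"],z); cv2.imwrite("pics/wrist7.png",z["p"][:,:,::-1])
o=np.array([.5357,.1620]); th=np.deg2rad(-21.3); ex=np.array([np.cos(th),np.sin(th)]); ey=np.array([-ex[1],ex[0]])
m=(abs(W[...,0]-0.54)<.2)&(abs(W[...,1]-0.158)<.17)&(W[...,2]>.095)&(W[...,2]<.118)
q=np.c_[(W[m][:,:2]-o)@ex,(W[m][:,:2]-o)@ey,W[m][:,2]]
k=(abs(q[:,1])>.079)&(abs(q[:,1])<.097)&(q[:,2]>.107)&(q[:,2]<.1135); print("frame x",k.sum(),np.percentile(q[k,0],[.5,99.5]).round(4),"y",np.percentile(q[k,1],[1,99]).round(4))
k=(abs(q[:,1])<.076)&(q[:,2]>.1125); print("tray x",np.percentile(q[k,0],[.5,99.5]).round(4))
# finger centre bias
t=env.get_obs()["tool_pos"][:2]; print("tcp in caddy",((t-o)@ex*1000).round(1),((t-o)@ey*1000).round(1))
E
```

```text
18.2667 [0.5341 0.1626 0.1722] [-9.0200e+01 -5.0000e-02 -1.1126e+02] [-5.71  1.81  1.95] [0.465 1.786 0.028] 0.0237
wrist tip [321.8 191. ] hole [330.9 214.7]
side tip [267.5 186.5] hole [268.1 171.7]
scene tip [329.6 170.7] hole [330.5 160.1]
frame x 1095 [-0.097   0.0949] y [0.0797 0.0896]
tray x [-0.1051  0.0947]
tcp in caddy -1.8 0.0
```

View pics/wrist7.png

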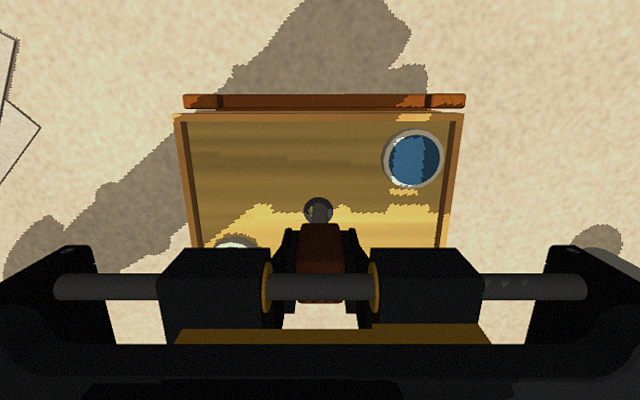

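Request:
{"method": "move_arm", "body": {
  "moves": [
    [0,0,0.6,0,0,0],
    [0,0,1.2,0,0,0],
    [0,0,1.8,0,0,0],
    [0,0,2.0,0,0,0],
    [0,0,2.0,0,0,0],
    [0,0,2.0,0,0,0]
  ]
}}

```text
time_s: 18.92
tool_pos: [0.5359, 0.1619, 0.1722]
tool_rot: [-90.2, -0.0, -111.3]
force: [-5.1, 1.9, 0.8]
grip_width: 0.0235
```

```bash
cat > fr.py <<'E'
from h import *
import sys
c0=camera_info("wrist"); ob=env.get_obs(); p,d=read_camera("wrist"); W=cloud(d,c0)
print(ob["time_s"],ob["tool_pos"].round(4),ob["tool_rot"].round(2),ob["force"].round(1),ob["wrist_torque"].round(2))
o=np.array([.5357,.1620]); th=np.deg2rad(-21.3); ex=np.array([np.cos(th),np.sin(th)]); ey=np.array([-ex[1],ex[0]])
m=(abs(W[...,0]-0.54)<.2)&(abs(W[...,1]-0.158)<.17)&(W[...,2]>.095)&(W[...,2]<.118)
q=np.c_[(W[m][:,:2]-o)@ex,(W[m][:,:2]-o)@ey,W[m][:,2]]
k=(abs(q[:,1])>.079)&(abs(q[:,1])<.097)&(q[:,2]>.107)&(q[:,2]<.1135); a=np.percentile(q[k,0],[.5,99.5])*1000
k=(abs(q[:,1])<.076)&(q[:,2]>.1125); b=np.percentile(q[k,0],[.5,99.5])*1000
t=ob["tool_pos"][:2]; print("frame",a.round(1),a.mean().round(1),"tray",b.round(1),b.mean().round(1),"tcp in caddy",((t-o)@ex*1000).round(1),((t-o)@ey*1000).round(1))
# rod profile: columns of rod in caddy coords by height
R=(abs(W[...,0]-t[0])<.03)&(abs(W[...,1]-t[1])<.03)
Q=np.c_[(W[R][:,:2]-o)@ex,(W[R][:,:2]-o)@ey,W[R][:,2]]*1000
for h in range(106,150,4):
    k=(Q[:,2]>h)&(Q[:,2]<h+4)
    if k.sum()>5: print(h+2,k.sum(),np.percentile(Q[k,0],[2,50,98]).round(1),np.percentile(Q[k,1],[2,50,98]).round(1))
cv2.imwrite("pics/%s.png"%sys.argv[1],cv2.resize(p[185:255,280:360,::-1],None,fx=7,fy=7,interpolation=cv2.INTER_CUBIC))
E
python3 fr.py w8
```

```text
18.9167 [0.5359 0.1619 0.1722] [-9.0200e+01 -5.0000e-02 -1.1125e+02] [-5.1  1.9  0.8] [ 0.5   1.81 -0.04]
frame [-97.1  94.9] -1.1 tray [-103.2   96.6] -3.3 tcp in caddy 0.2 0.0
108 26 [-7.6 -2.9  2.9] [3.2 7.1 7.7]
112 29 [-7.  -2.1  3.6] [2.8 6.9 7.7]
116 31 [-7.3 -0.6  3.9] [2.  6.7 7.6]
120 28 [-7.2 -2.   3.8] [2.5 6.7 7.9]
124 36 [-7.8 -2.4  3.7] [1.9 6.9 7.8]
128 32 [-7.3 -2.   3.3] [2.8 7.  7.9]
132 32 [-6.9 -2.3  3.2] [4.3 6.8 7.6]
136 33 [-6.3 -1.3  2.9] [5.1 7.1 7.7]
140 15 [-4.4 -1.9  1.2] [6.5 7.3 7.8]
```

View pics/w8.png

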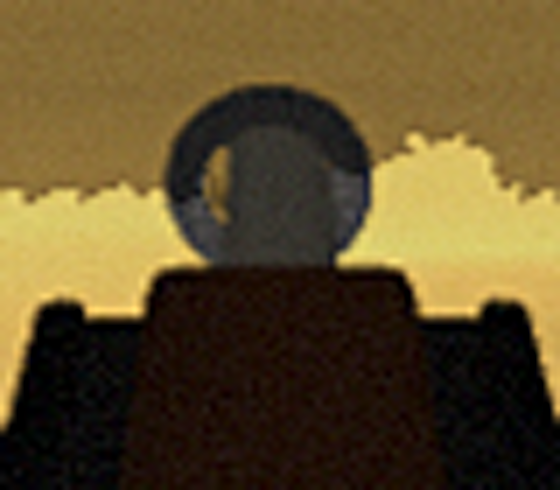

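In the same camera's coordinates the rod is at x = −1.9 and the caddy frame centre at −1.1, with y agreeing to 0.3 mm. So go +0.8 mm further.

Request:
{"method": "move_arm", "body": {
  "moves": [
    [0,0,0.4,0,0,0],
    [0,0,0.8,0,0,0],
    [0,0,0.8,0,0,0],
    [0,0,0.8,0,0,0]
  ]
}}

```text
time_s: 19.3
tool_pos: [0.5366, 0.1616, 0.1722]
tool_rot: [-90.2, -0.1, -111.3]
force: [-5.7, 2.8, 1.0]
grip_width: 0.0238
```

```bash
python3 fr.py w9
```

```text
19.3 [0.5366 0.1616 0.1722] [-9.0210e+01 -5.0000e-02 -1.1126e+02] [-5.7  2.8  1. ] [0.47 1.77 0.01]
frame [-97.   94.9] -1.1 tray [-102.3   97.4] -2.4 tcp in caddy 1.0 -0.0
108 28 [-10.3  -1.   10.6] [-3.6  6.3  8. ]
112 26 [-6.7 -0.9  4.4] [2.5 6.7 7.7]
116 31 [-6.1 -1.3  4.3] [3.  6.9 7.8]
120 28 [-6.  -0.9  4.7] [2.6 6.6 7.7]
124 33 [-6.6 -1.2  4.6] [2.5 6.7 7.8]
128 39 [-6.9 -1.9  3.9] [2.4 6.6 7.7]
132 31 [-6.1 -0.5  4.4] [4.  6.8 7.6]
136 30 [-5.6 -0.5  3.2] [4.9 7.1 7.9]
140 16 [-3.6 -1.1  1.3] [6.8 7.3 7.8]
```

Request:
{"method": "move_arm", "body": {
  "moves": [
    [0,1.5,0,0,0,0],
    [0,3,0,0,0,0],
    [0,4.5,0,0,0,0],
    [0,6,0,0,0,0],
    [0,7.5,0,0,0,0],
    [0,9,0,0,0,0],
    [0,10.5,0,0,0,0],
    [0,11,0,0,0,0],
    [0,11,0,0,0,0]
  ]
}}

```text
time_s: 20.1
tool_pos: [0.5367, 0.1616, 0.1611]
tool_rot: [-90.2, -0.1, -111.3]
force: [-6.3, 1.6, 0.7]
grip_width: 0.0238
```

Request:
{"method": "move_arm", "body": {
  "moves": [
    [0,0.6,0,0,0,0],
    [0,1.2,0,0,0,0],
    [0,1.8,0,0,0,0],
    [0,2.4,0,0,0,0],
    [0,3,0,0,0,0],
    [0,3,0,0,0,0]
  ]
}}

```text
time_s: 20.6
tool_pos: [0.5367, 0.1616, 0.1582]
tool_rot: [-90.2, -0.1, -111.3]
force: [-6.0, 1.0, 0.4]
grip_width: 0.0236
```

Request:
{"method": "move_arm", "body": {
  "moves": [
    [0,0.5,0,0,0,0],
    [0,1,0,0,0,0],
    [0,1.5,0,0,0,0],
    [0,2,0,0,0,0],
    [0,2,0,0,0,0]
  ]
}}

```text
time_s: 21.02
tool_pos: [0.5367, 0.1616, 0.1562]
tool_rot: [-90.2, -0.1, -111.3]
force: [-5.4, 0.5, 2.0]
grip_width: 0.024
```

Request:
{"method": "move_arm", "body": {
  "moves": [
    [0,0.5,0,0,0,0],
    [0,1,0,0,0,0],
    [0,1.5,0,0,0,0],
    [0,1.5,0,0,0,0]
  ]
}}

```text
time_s: 21.35
tool_pos: [0.5367, 0.1616, 0.1547]
tool_rot: [-90.2, -0.0, -111.3]
force: [-6.3, 1.1, 0.2]
grip_width: 0.0239
```

Request:
{"method": "move_arm", "body": {
  "moves": [
    [0,0.5,0,0,0,0],
    [0,1,0,0,0,0],
    [0,1.5,0,0,0,0],
    [0,1.5,0,0,0,0]
  ]
}}

```text
time_s: 21.68
tool_pos: [0.5368, 0.1616, 0.1532]
tool_rot: [-90.2, -0.1, -111.3]
force: [-5.6, 1.9, 1.6]
grip_width: 0.0237
```

Tip nominally 4.5 mm into the socket with no rise in vertical force. Going on in small steps toward home (TCP about 0.1437).

Request:
{"method": "move_arm", "body": {
  "moves": [
    [0,0.6,0,0,0,0],
    [0,1.2,0,0,0,0],
    [0,1.8,0,0,0,0],
    [0,2.4,0,0,0,0],
    [0,3,0,0,0,0],
    [0,3,0,0,0,0]
  ]
}}

```text
time_s: 22.18
tool_pos: [0.5368, 0.1615, 0.1502]
tool_rot: [-90.2, -0.1, -111.3]
force: [-5.9, 1.2, 0.5]
grip_width: 0.0234
```

Request:
{"method": "move_arm", "body": {
  "moves": [
    [0,0.6,0,0,0,0],
    [0,1.2,0,0,0,0],
    [0,1.8,0,0,0,0],
    [0,2.4,0,0,0,0],
    [0,3,0,0,0,0],
    [0,3,0,0,0,0]
  ]
}}

```text
time_s: 22.68
tool_pos: [0.5368, 0.1615, 0.1472]
tool_rot: [-90.2, -0.1, -111.3]
force: [-5.3, 1.0, 1.0]
grip_width: 0.0236
```

Request:
{"method": "move_arm", "body": {
  "moves": [
    [0,0.5,0,0,0,0],
    [0,1,0,0,0,0],
    [0,1.5,0,0,0,0],
    [0,2,0,0,0,0],
    [0,2,0,0,0,0]
  ]
}}

```text
time_s: 23.1
tool_pos: [0.5368, 0.1615, 0.1452]
tool_rot: [-90.2, -0.1, -111.3]
force: [-5.7, 1.5, 0.4]
grip_width: 0.0236
```

Request:
{"method": "move_arm", "body": {
  "moves": [
    [0,0.4,0,0,0,0],
    [0,0.8,0,0,0,0],
    [0,0.8,0,0,0,0]
  ]
}}

```text
time_s: 23.35
tool_pos: [0.5368, 0.1615, 0.1445]
tool_rot: [-90.2, -0.0, -111.3]
force: [-5.7, 1.7, 1.3]
grip_width: 0.0241
```

Request:
{"method": "move_arm", "body": {
  "moves": [
    [0,0.4,0,0,0,0],
    [0,0.8,0,0,0,0],
    [0,0.8,0,0,0,0]
  ]
}}

```text
time_s: 23.6
tool_pos: [0.5368, 0.1615, 0.1437]
tool_rot: [-90.2, -0.0, -111.3]
force: [-6.5, 1.0, 0.6]
grip_width: 0.0237
```

```bash
python3 fr.py w10; python3 look.py near10; python3 - <<'E'
from h import *
z=np.load("u_side.npz"); cv2.imwrite("pics/side10.png",cv2.resize(z["p"][130:230,210:330,::-1],None,fx=6,fy=6,interpolation=cv2.INTER_CUBIC))
E
```

```text
23.6 [0.5368 0.1615 0.1437] [-9.0170e+01 -5.0000e-02 -1.1126e+02] [-6.5  1.   0.6] [ 0.49  1.62 -0.01]
frame [-97.1  94.9] -1.1 tray [-101.9   97.9] -2.0 tcp in caddy 1.2 -0.0
108 29 [-5.4 -0.9  3.5] [5.1 7.1 7.6]
112 15 [-3.4 -0.9  2.3] [6.8 7.4 7.8]
128 67 [-11.6  -0.2  10.2] [12.  13.6 14.1]
132 145 [-18.1  -0.2  18.8] [10.9 13.5 14.1]
136 207 [-20.7  -1.3  19.5] [11.  13.1 14. ]
140 205 [-20.5   0.4  19.4] [10.9 13.1 14.1]
144 228 [-19.8  -0.2  19.3] [11.  13.1 14. ]
148 256 [-20.4  -0.7  19.4] [10.9 13.2 14.1]
23.65 [0.5368 0.1616 0.1437] [-9.0170e+01 -5.0000e-02 -1.1125e+02] [-6.19  1.15  0.73] [ 0.378  1.595 -0.025] 0.0237
wrist tip [321.7 191. ] hole [328.  229.8]
side tip [269.4 193.4] hole [268.1 171.7]
scene tip [329.7 177.2] hole [330.5 160.1]
```

View pics/side10.png

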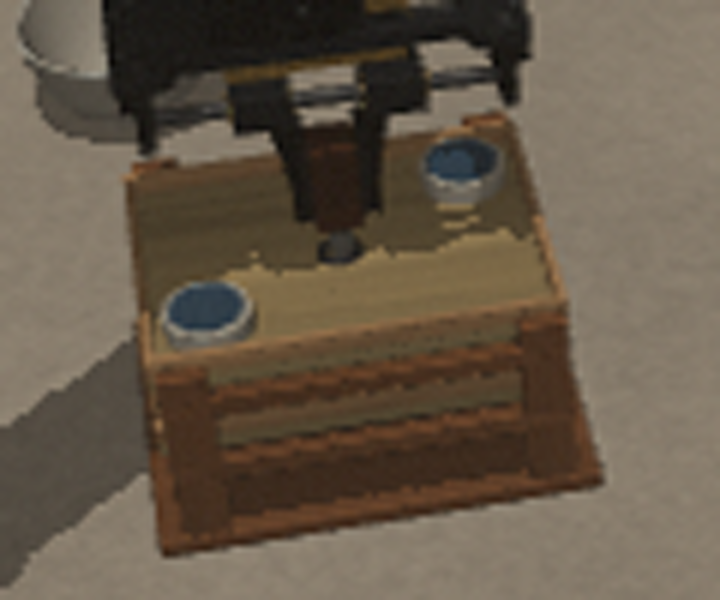

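Request:
{"method": "move_arm", "body": {
  "moves": [
    [0,0.4,0,0,0,0],
    [0,0.8,0,0,0,0],
    [0,0.8,0,0,0,0]
  ]
}}

```text
time_s: 24.05
tool_pos: [0.5369, 0.1616, 0.1436]
tool_rot: [-90.2, -0.0, -111.3]
force: [-7.1, 1.6, 5.2]
grip_width: 0.0233
```

Request:
{"method": "move_arm", "body": {
  "moves": [
    [0,0,-0.5,0,0,0],
    [0,0,-1,0,0,0],
    [0,0,-1.6,0,0,0],
    [0,0,-1.6,0,0,0],
    [0,0,-1.6,0,0,0]
  ]
}}

```text
time_s: 24.47
tool_pos: [0.5367, 0.1616, 0.1436]
tool_rot: [-90.0, 0.0, -111.3]
force: [-5.2, 0.5, 5.3]
grip_width: 0.0235
```

Request:
{"method": "move_arm", "body": {
  "moves": [
    [0,0.4,0,0,0,0],
    [0,0.8,0,0,0,0],
    [0,0.8,0,0,0,0]
  ]
}}

```text
time_s: 24.72
tool_pos: [0.5368, 0.1617, 0.1436]
tool_rot: [-90.0, 0.0, -111.3]
force: [-6.2, -0.2, 8.9]
grip_width: 0.0233
```

The TCP stops at 0.1436 (home predicts 0.1437) while the upward force builds to 9 N, so the post is on the socket floor. I'll ease the load off and open.

Request:
{"method": "move_arm", "body": {
  "moves": [
    [0,-0.5,-0.5,0,0,0],
    [0,-1,-1,0,0,0],
    [0,-1.2,-1.4,0,0,0],
    [0,-1.2,-1.4,0,0,0]
  ]
}}

```text
time_s: 25.05
tool_pos: [0.5363, 0.1617, 0.1436]
tool_rot: [-89.9, 0.0, -111.3]
force: [-1.6, 0.5, 2.3]
grip_width: 0.0237
```

Request:
{"method": "move_arm", "body": {
  "moves": [
    [0,0,0,0,0,0],
    [0,0,0,0,0,0],
    [0,0,0,0,0,0],
    [0,0,0,0,0,0],
    [0,0,0,0,0,0],
    [0,0,0,0,0,0]
  ],
  "claw": 50
}}

```text
time_s: 25.55
tool_pos: [0.5357, 0.1619, 0.1435]
tool_rot: [-90.0, 0.0, -111.3]
force: [0.7, -0.4, -0.5]
grip_width: 0.0487
```

```bash
python3 fr.py w11
```

```text
25.55 [0.5357 0.1619 0.1435] [ -89.98    0.   -111.3 ] [ 0.7 -0.4 -0.5] [-0.05  0.04 -0.01]
frame [-97.2  94.9] -1.1 tray [-101.9   97.8] -2.0 tcp in caddy 0.1 -0.1
108 29 [-5.7 -0.6 10.2] [ 5.2  6.8 19.9]
112 14 [-3.7 -1.2  1.3] [6.7 7.3 8.2]
128 73 [-12.2  -1.9  10. ] [11.4 13.5 14. ]
132 159 [-32.1  -1.9  25.5] [-6.6 13.3 14.1]
136 250 [-33.7  -4.2  26.9] [-6.7 12.5 14. ]
140 251 [-33.8  -2.4  26.8] [-5.2 12.6 14.1]
144 289 [-33.5  -3.5  26.6] [-5.9 12.7 14.1]
148 303 [-33.7  -3.5  27. ] [-5.8 12.6 14.1]
```

View pics/w11.png

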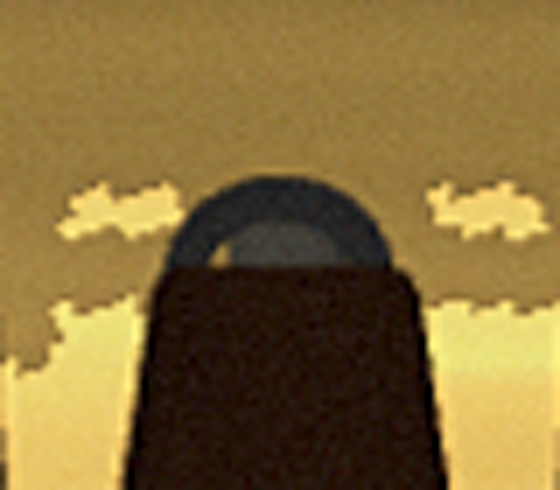

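Released, and the post stands by itself. Withdrawing straight up.

Request:
{"method": "move_arm", "body": {
  "moves": [
    [0,-10,0,0,0,0],
    [0,-25,0,0,0,0],
    [0,-50,0,0,0,0],
    [0,-80,0,0,0,0],
    [0,-110,0,0,0,0],
    [0,-125,0,0,0,0],
    [0,-125,0,0,0,0],
    [0,-125,0,0,0,0],
    [0,-125,0,0,0,0],
    [0,-125,0,0,0,0]
  ]
}}

```text
time_s: 26.43
tool_pos: [0.5348, 0.1616, 0.2671]
tool_rot: [-90.1, -0.1, -111.3]
force: [-0.8, -0.5, -0.2]
grip_width: 0.0496
```

```bash
python3 look.py near12; python3 - <<'E'
from h import *
ims=[]
for n,(u,v) in {"side":(270,170),"scene":(332,165)}.items():
    z=np.load(f"u_{n}.npz"); W=cloud(z["d"],z)
    ims.append(cv2.resize(z["p"][v-50:v+50,u-33:u+33,::-1],None,fx=5.8,fy=5.8,interpolation=cv2.INTER_CUBIC))
    m=(abs(W[...,0]-.536)<.02)&(abs(W[...,1]-.161)<.02)&(W[...,2]>.12)&(W[...,2]<.2); print(n,m.sum(),"z max",np.percentile(W[m][:,2],[50,95,99]).round(4),W[m].mean(0).round(4))
z=np.load("u_wrist.npz"); W=cloud(z["d"],z)
m=(abs(W[...,0]-.536)<.025)&(abs(W[...,1]-.163)<.025)&(W[...,2]>.165)&(W[...,2]<.185);q=W[m]
print("wrist top",m.sum(),np.median(q[:,2]),cv2.minAreaRect((q[:,:2]*1000).astype(np.float32)))
cv2.imwrite("pics/end.png",np.hstack(ims)); cv2.imwrite("pics/wend.png",z["p"][:,:,::-1])
E
```

```text
26.4333 [0.5348 0.1616 0.2671] [-9.011e+01 -1.000e-01 -1.113e+02] [-0.84 -0.5  -0.2 ] [0.023 0.009 0.021] 0.0496
wrist tip [321.6 190.9] hole [327.  181.8]
side tip [264.8 161.6] hole [268.1 171.7]
scene tip [330.6 150.2] hole [330.5 160.1]
side 155 z max [0.1599 0.1758 0.1768] [0.5331 0.1529 0.1564]
scene 154 z max [0.1566 0.1745 0.1755] [0.5411 0.1549 0.1549]
wrist top 722 0.17346519376264397 ((535.3372802734375, 164.85951232910156), (23.240652084350586, 23.11359977722168), 68.88292694091797)
```

View pics/end.png

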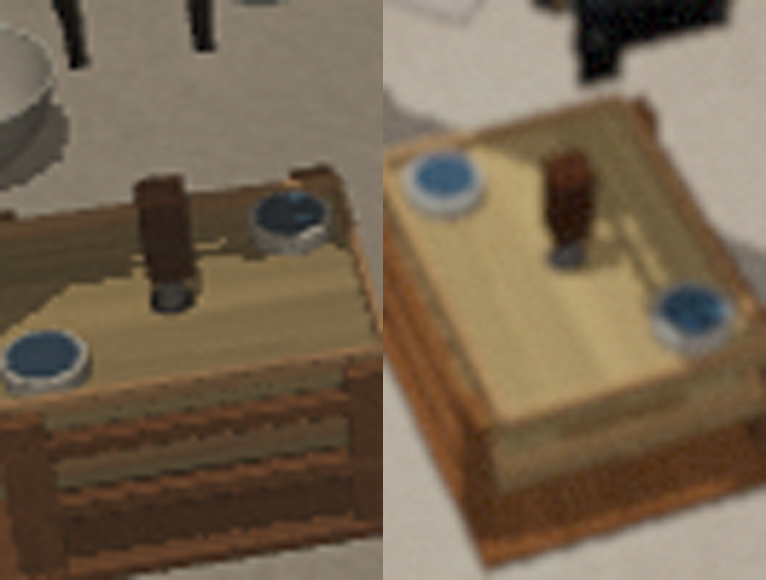

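View pics/wend.png

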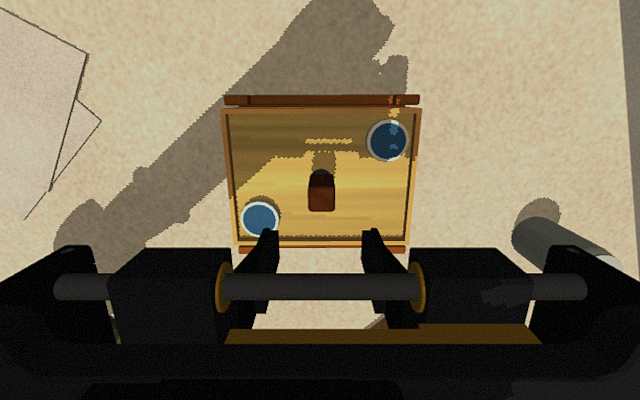

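The post stands upright. Its top is at z = 0.1735 (0.174 expected when home), it is centred on the tray hole, and the gripper is clear. Handing in.

```bash
python3 -c "
from cell import job; print(job.sign_off())"
```

```text
the job is handed in; nothing more can be done
None
```

The larger post is home in the foot socket, threaded through both trays and released. I handed the job in at about 26 s of the 72 s allowed; sign-off reports no verdict.

**What I did:** I took the post from the rest block. The wrist camera had shown the upper hole, and part of the lower hole through it. I lowered the post through the upper tray, slid 10 mm to the lower hole and went through that. Then I drew both trays back to the caddy's axis and went down until the post touched the socket floor.

**Last checks:**
- **Home:** The tool stopped at 0.1436 m (0.1437 m predicted) with 9 N upward. After release the top of the grip was at 0.1735 m, where home is 0.174 m.
- **Upright:** The post looked upright in all three cameras; I did not measure its tilt after release.
- **Forces:** Side force while dragging was about 7 N at most. These are readings at the end of each move, so a short peak between them would not show.
- **Surroundings:** The gripper is clear of everything, and I worked away from the bowl, mug and can. I did not re-measure their positions at the end.

**What disagreed:**
- The wrist camera read about 3.3 mm off in y against the fingers and the other two cameras. I corrected for that.
- The first slide back to the axis moved only 4 of the 5.7 mm commanded because of tray friction. I re-measured and added the rest.

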